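Try roll cores on the gauge pins and throw out the one that does not fit

ROBOT

A 7-joint arm with a two-finger parallel gripper is mounted at the origin on the work surface. World frame = base frame: x ahead of the robot, y to its left, z up, the work surface at z = 0. Lengths are in m, angles in rad, forces in N, time in s.
With the tool pointing down it reaches from about 0.4 to 0.85 m from the base axis. Payload 4.5 kg.
Tool frame: the origin (TCP) lies midway between the tips of the shut fingers; the grasp point (between the pads) lies 19 mm behind it; z points along the fingers, y is the line along which they close (so a half turn about z gives the same grasp; the last joint's range is limited). The gripper opens to 88 mm and grips with 3 to 60 N. Pads are 18 mm wide; open, the fingers measure 123 mm over their backs; the gripper's body (75 mm by 187 mm) begins 45 mm behind the grasp point.
Start: joints at [-1.264, 0.689, -0.195, 1.565, 0.157, 0.902, -0.215], TCP at [0.168, 0.602, 0.239] pointing down, gripper open.
Joint ranges: [-3.01, 3.01], [-0.46, 2.08], [-1.47, 1.51], [0.13, 2.56], [-1, 4.14], [0.04, 2.09], [-2.66, 2.66]. Speed limits (rad/s): [2.57, 2.57, 3.14, 3.14, 3.14, 3.14, 3.14].

INTERFACE

Orientations are given as a unit quaternion [x, y, z, w].
In Python, from plant import r gives the robot as it stands.
- The arm moves only by the tool move_arm, never from a script. Its argument "targets" is a list that holds one entry, the list of rows, each a list of 7 numbers: the opening, from 0 (shut) to 1 (fully open), then the shift along the tool's x, y, z in mm, then the turn, a rotation vector about the tool's x, y, z in degrees. In form: [[[claw, dx, dy, dz, ax, ay, az], ...]]. A call has 1 to 10 rows; each row is the pose to reach, as a shift and turn from the pose commanded when the call began, along the tool's axes at that moment; what a row does not reach only later rows make up. A row lasts 1/8 s, in which the tool goes at most 62.5 mm and 10.7 degrees, less where a joint would pass 70% of its speed; a pose out of reach is approached as far as the arm can. A call with a gripper value outside its range is refused whole. The fingers move at their own pace and stop on an object; "newtons" is the grip in N (left out, the last holds). Time passes only in rows, so rows that repeat a pose let the fingers close. It gives the time, the measured TCP pose, the force, the opening and the grip force at its end, in the units of the state.
- r.get_state(): the state, without advancing time (a new reading comes with each control period).
- r.snapshot(name): name is "scene" or "top" or "wrist"; returns the picture (400x640x3 uint8, red, green, blue); there is no depth.
- r.camera_info(name): a dict with "fx", "fy", "cx", "cy" (pixels), "R" (3x3) and "t" (3): a world point X has camera coordinates R X + t. Camera axes: x right, y down, z forward; pixel columns grow to the right and rows downward; lengths in m; the calibration is good to about 2 mm. A picture is of the moment at which its call begins: read the wrist's pose just before it. camera_info takes no time and is no camera call; for the wrist camera it gives the pose at the moment of the call.
- r.finish_job(): hands the job in; it is judged then, once.
The state is a dict: "clock": time; "q": joint angles; "qd": joint speeds; "joint_torque": joint torques, N m; "tool_pos": TCP position; "eef_rot": TCP orientation; "contact_force": force on the tool from outside, world axes, zero at the start; "moment": the same for the moment, N m; "opening": opening from 0.0 (shut) to 1.0 (fully open); "finger_force": force on a finger pad.
Only numpy, scipy, OpenCV 4.12 (cv2) and the standard library are available. Lean on these libraries where they do the work, as an engineer would, in place of code of your own. Each camera call takes 0.05 s, during which the arm holds its last target. There are 200 camera calls.

TASK

Try both cardboard roll cores on the gauge: slide each along its lane towards its pin. Leave the core that fits pushed fully home against the stop plate; when the other has stopped against the tip of its pin, put it in the rejects carton. Do not disturb the two sweet cakes lying loose on the table.

Things in the scene. Friction and masses are not known exactly. Their poses are not given: they have to be found in the camera images.
- gauge: Fixed gauge: plywood board 230 x 180 x 12 mm with two identical lanes along x, 100 mm apart: left at y = +50, right at y = -50 mm. Each: two 12 mm steel rods 40 mm apart, tops 40 mm above the table, from x = -115 mm. At the +x end a steel stop plate, 12 mm thick, 95 mm high, face at x = +103 mm. Origin: centre of its underside; x: towards the plate; z: up.
- core_a: One of two brown cardboard tubes, both 56 mm outside diameter, 80 mm long, about 0.1 kg, lying in the lanes, axis 61.5 mm above the table. One of them has a 40 mm bore and fits the pins, the other a 26 mm bore and does not; which is which is found by trying or by looking into the ends. Origin: centre of the tube, on its axis; x: along the tube.
- core_b: One of two brown cardboard tubes, both 56 mm outside diameter, 80 mm long, about 0.1 kg, lying in the lanes, axis 61.5 mm above the table. One of them has a 40 mm bore and fits the pins, the other a 26 mm bore and does not; which is which is found by trying or by looking into the ends. Origin: centre of the tube, on its axis; x: along the tube.
- pin_left_nose (a point): Centre of the tip of the left lane's pin: a level steel pin, 34 mm thick, 70 mm long, that stands out of the stop plate along -x of the gauge, 61.5 mm above the table, on the core's axis, its nose tapered to 28 mm. A core that does not fit stops with its end face here, its centre 40 mm before this point.
- pin_right_nose (a point): The same for the right lane's pin.
- pin_left_home (a point): Point on the left pin's axis, 40 mm before the stop plate: the centre of a core that is fully home, its end against the plate, lies here.
- pin_right_home (a point): The same for the right lane's pin.
- carton_in (a point): Centre of the inner floor (4 mm above the table) of the fixed rejects carton: an open, low cardboard box, outside 180 mm (its x) by 210 mm (its y), 60 mm high, walls 4 mm. x, y: along its sides; z: up.
- cake_1: A round dark brown cake of sweet, 76 mm across, 26 mm high, lying on the table. Origin: centre of its underside.
- cake_2: A round dark brown cake of sweet, 76 mm across, 26 mm high, lying on the table. Origin: centre of its underside.

How it is judged:
By the outcome, as a careful person would: the job done as asked, in the order asked, and still so for the second after the job is handed in, with the robot touching nothing.
It also fails if it takes over 64 s, if anything falls off the work surface, if the arm or the gripper's body presses on something with over 40 N, if the wrist force passes 120 N, or if a joint passes its speed limit or range.

## Working session

There is one attempt and no reset: what is moved stays moved. The work goes in short steps, Python scripts to look and compute and a tool call to move; the robot and the scene stay as the last step left them, time stands still between calls to the robot, and variables do not carry over. Pictures are saved under pics/ and viewed, at most 10 in all, crops included, and the job is handed in when it is done.

Besides the shell and the picture viewer there is one more tool, called after ">>>" in YAML: its name, and indented under it one key for each argument. move_arm: Moves the arm, as the interface text tells. Its arguments: {"type":"object","properties":{"targets":{"type":"array","items":{"type":"array","items":{"type":"array","items":{"type":"number"}}}},"newtons":{"type":"number"}},"required":["targets"]}

```bash
mkdir -p pics
python3 - <<'E'
from plant import r
import cv2,numpy as np
s=r.get_state();print(s['clock'],s['tool_pos'],s['eef_rot'],s['opening'])
for n in("scene","top"):
    im=r.snapshot(n);cv2.imwrite(f"pics/{n}0.png",im[:,:,::-1]);c=r.camera_info(n);print(n,{k:np.round(v,4).tolist() for k,v in c.items() if k in("fx","fy","cx","cy","R","t")})
E
```

```text
0.0 [0.16827673 0.60125195 0.2378844 ] [ 1.35947514e-01  9.90715587e-01 -9.46383139e-04 -6.27287196e-05] 1.0033328079283543
scene {'fx': 365.233, 'fy': 365.233, 'cx': 311.3648, 'cy': 198.8017, 'R': [[0.1783, 0.9838, 0.0191], [0.5739, -0.0882, -0.8142], [-0.7993, 0.1561, -0.5803]], 't': [-0.0935, -0.2715, 1.2289]}
top {'fx': 459.3955, 'fy': 459.3955, 'cx': 319.3977, 'cy': 192.6903, 'R': [[0.0117, -0.9999, -0.0058], [-0.9857, -0.0106, -0.1685], [0.1684, 0.0077, -0.9857]], 't': [-0.0182, 0.592, 1.097]}
```

View pics/scene0.png

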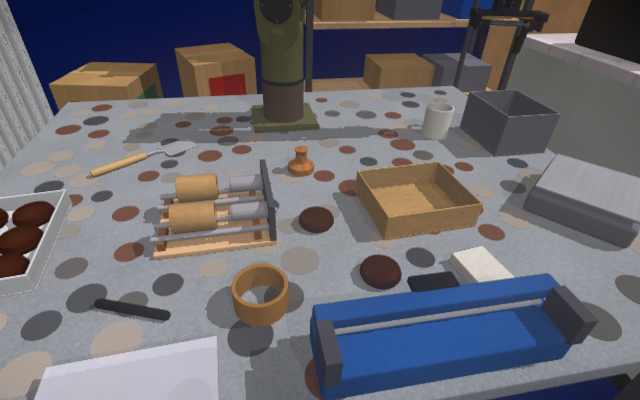

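View pics/top0.png

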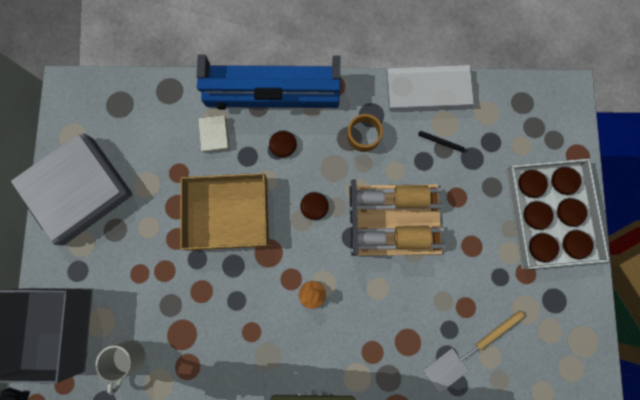

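The views show the gauge with its plate at image-left (top view, plate near (354,217)), so gauge +x is about world +y. The cores are at about (412,196) and (413,237), the carton is around (225,212), and the cakes are at (283,144) and (315,206). I'll zoom in for exact pixels.

Run:
```python
import cv2
im=cv2.imread("pics/top0.png")
cv2.imwrite("pics/gz.png",cv2.resize(im[170:270,340:450],None,fx=6,fy=6,interpolation=cv2.INTER_CUBIC)[:600])
cv2.imwrite("pics/cz.png",cv2.resize(im[160:260,165:345],None,fx=4,fy=4,interpolation=cv2.INTER_CUBIC))
```

```text
(no output)
```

View pics/gz.png

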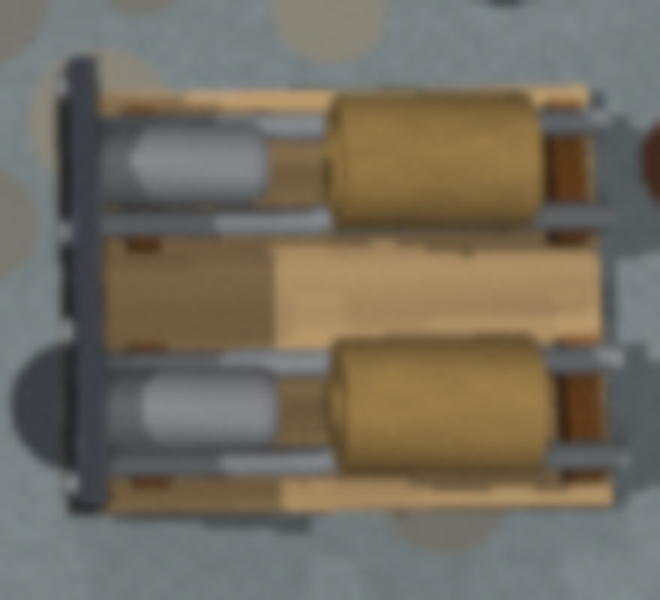

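View pics/cz.png

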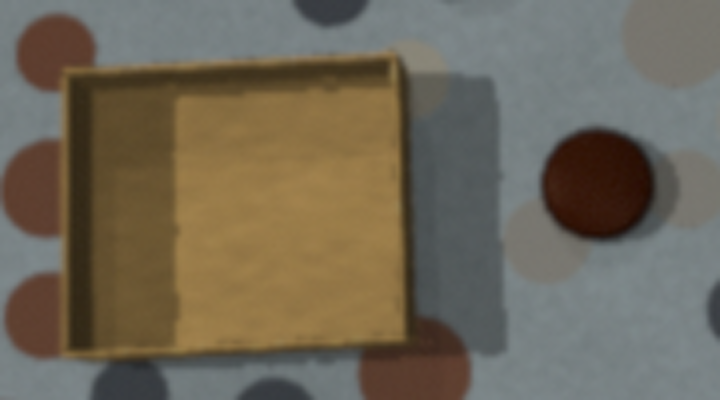

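In the gauge crop the plate's face runs from (98,58) to (108,505). The board's right corners are (588,88) and (613,507), the cores span (330–543, 93–222) and (335–553, 338–472), and the pin noses are at x≈270 and 280. In the carton crop the rim corners are (65,70), (398,55), (408,345) and (68,355). Next I'll fit poses to these points.

```bash
cat > h.py <<'E'
from plant import r
import numpy as np
from scipy.optimize import least_squares
from scipy.spatial.transform import Rotation as Rn
c=r.camera_info("top");R=np.array(c["R"]);t=np.array(c["t"])
def proj(X):
    p=(R@np.atleast_2d(X).T).T+t;return np.c_[c["fx"]*p[:,0]/p[:,2]+c["cx"],c["fy"]*p[:,1]/p[:,2]+c["cy"]]
def fit(P,uv,x0):
    P=np.array(P,float)
    def W(p): 
        Q=P.copy();Q[:,:2]=P[:,:2]@np.array([[np.cos(p[2]),np.sin(p[2])],[-np.sin(p[2]),np.cos(p[2])]])+p[:2];return Q
    s=least_squares(lambda p:(proj(W(p))-uv).ravel(),x0);return s.x,s.fun
def back(uv,z):
    d=R.T@np.array([(uv[0]-c["cx"])/c["fx"],(uv[1]-c["cy"])/c["fy"],1]);o=-R.T@t;return o+d*(z-o[2])/d[2]
full=lambda p,x0,y0,k:np.array([[x0,y0]])+(np.array(p,float)+.5)/k-.5
E
python3 - <<'E'
from h import *
g=full([(98,58),(108,505),(588,88),(613,507)],340,170,6)
P=[(.103,-.09,.095),(.103,.09,.095),(-.115,-.09,.012),(-.115,.09,.012)]
x,f=fit(P,g,[.55,-.2,1.57]);print("gauge",x,np.degrees(x[2]),f.round(2))
q=full([(65,70),(398,55),(408,345),(68,355)],165,160,4)
P=[(.09,.105,.06),(.09,-.105,.06),(-.09,-.105,.06),(-.09,.105,.06)]
y,f=fit(P,q,[.55,.2,0]);print("carton",y,np.degrees(y[2]),f.round(2))
for n,p in(("far",(436.5,157.5)),("near",(444,405))):print(n,back(full([p],340,170,6)[0],.0615 if 0 else .075))
a=np.array([np.cos(x[2]),np.sin(x[2])]);b=np.array([-a[1],a[0]])
for n,s in(("left",.05),("right",-.05)):
  print(n,"axis pt x=-.04",x[:2]-.04*a+s*b,"nose",x[:2]+.033*a+s*b,"home",x[:2]+.063*a+s*b, proj(np.r_[x[:2]+.033*a+s*b,.0615]))
  for e in (back(full([pp],340,170,6)[0],.085)[:2] for pp in ([(330,157),(543,157)] if s<0 else [(335,405),(553,405)])): print("  end along x", (e-x[:2])@a,(e-x[:2])@b)
print("cake",back(full([(598,183)],165,160,4)[0],.02))
s=r.get_state();print(s['tool_pos'],Rn.from_quat(s['eef_rot']).as_matrix().round(3).tolist())
E
```

```text
gauge [ 0.53180235 -0.20414761  1.59456214] 91.36168055499688 [-0.19 -0.43  0.09  0.38  0.15 -0.17 -0.05  0.19]
carton [0.54298502 0.22436956 0.05710601] 3.2719333845463403 [ 0.02 -0.28  0.88 -0.37  0.26 -0.45 -1.14  1.02]
far [ 0.58255298 -0.23827215  0.075     ]
near [ 0.48224796 -0.23902833  0.075     ]
left axis pt x=-.04 [ 0.48276701 -0.2453245 ] nose [ 0.48103227 -0.17234511] home [ 0.48031936 -0.14235358] [[385.01439783 237.68121018]]
  end along x 0.011457821755405656 0.05053655107034176
  end along x -0.07483619920236577 0.051613596111305046
right axis pt x=-.04 [ 0.58273877 -0.24294814] nose [ 0.58100403 -0.16996875] home [ 0.58029112 -0.13997723] [[383.54947583 197.04448851]]
  end along x 0.009492822637531845 -0.04907343084929359
  end along x -0.07611615631179242 -0.04795955185765268
cake [0.56431027 0.00174986 0.02      ]
[0.16825442 0.60134093 0.23800489] [[-0.963, 0.269, -0.0], [0.269, 0.963, -0.002], [-0.0, -0.002, -1.0]]
```

```bash
cat >> h.py <<'E'
def go(p,yaw=1.36):
    "shift/turn from the present pose to TCP p with tool y at world yaw (deg), pointing down"
    s=r.get_state();T=Rn.from_quat(s['eef_rot']);a=np.radians(yaw)
    y=np.array([np.cos(a),np.sin(a),0]);z=np.array([0,0,-1.]);G=Rn.from_matrix(np.c_[np.cross(y,z),y,z])
    print("shift",(T.inv().apply(np.array(p)-s['tool_pos'])*1000).round(1),"turn",(T.inv()*G).as_rotvec(degrees=True).round(2))
E
python3 -c "
from h import *
go((.482,-.237,.2));print(r.get_state()['q'])"
```

```text
shift [-527.9 -722.8   39.2] turn [-8.000e-02  6.000e-02  7.302e+01]
[-1.26421964  0.68988297 -0.19453822  1.56622688  0.15727768  0.90250468
 -0.21509022]
```

>>> move_arm:
  targets:
    - [[1,-528,-723,0,0,0,73],[1,-528,-723,0,0,0,73],[1,-528,-723,0,0,0,73],[1,-528,-723,0,0,0,73],[1,-528,-723,0,0,0,73],[1,-528,-723,0,0,0,73],[1,-528,-723,0,0,0,73],[1,-528,-723,0,0,0,73],[1,-528,-723,0,0,0,73],[1,-528,-723,0,0,0,73]]
  newtons: 8

```text
clock: 1.35
tool_pos: [0.3879, 0.0148, 0.2387]
eef_rot: [0.698, 0.716, 0.0, 0.0]
contact_force: [2.0, 0.8, -0.1]
opening: 0.999
finger_force: 0.0
```

```bash
python3 -c "
from h import *
go((.482,-.237,.2));print(r.get_state()['q'],r.get_state()['tool_pos'])"
```

```text
shift [-254.    87.9   38.6] turn [ 0.02 -0.02  0.04]
[-0.21045425  0.39949383  0.07661749  2.24031495 -0.06228455  0.50330544
 -0.06076448] [0.38790481 0.01477151 0.23869449]
```

>>> move_arm:
  targets:
    - [[1,-254,88,39,0,0,0],[1,-254,88,39,0,0,0],[1,-254,88,39,0,0,0],[1,-254,88,39,0,0,0],[1,-254,88,39,0,0,0],[1,-254,88,39,0,0,0],[1,-254,88,39,0,0,0]]

```text
clock: 2.22
tool_pos: [0.4809, -0.2335, 0.1995]
eef_rot: [0.698, 0.716, 0.0, -0.001]
contact_force: [0.5, 0.0, 0.1]
opening: 1.0
finger_force: 0.0
```

Run:
```python
from h import *
import cv2
s=r.get_state();w=r.camera_info("wrist");im=r.snapshot("wrist");cv2.imwrite("pics/w1.png",im[:,:,::-1])
np.savez("w1.npz",**{k:w[k] for k in("fx","fy","cx","cy","R","t")})
print(s['tool_pos'],s['contact_force']);go((.482,-.237,.0425))
Rw=np.array(w["R"]);tw=np.array(w["t"])
# predicted pixels of gauge features
a=np.array([-.0237,.9997]);b=np.array([-a[1],a[0]])
for n,P in(("home",(.063,.05,.0615)),("noseL",(.033,.05,.0615)),("coreL end+",(.008,.05,.0895)),("coreL end-",(-.072,.05,.0895)),("rod ends",(-.115,.05,.034)),("board c",(-.115,.09,.012)),("board c",(-.115,-.09,.012)),("plate",(.103,.09,.095))):
    p=Rw@np.r_[np.array([.5318,-.20415])+P[0]*a+P[1]*b,P[2]]+tw;print(n,(w["fx"]*p[0]/p[2]+w["cx"]).round(),(w["fy"]*p[1]/p[2]+w["cy"]).round())
```

```text
[ 0.48091313 -0.23348324  0.19952365] [0.47751141 0.00707285 0.14370948]
shift [ -4.    0.9 157.2] turn [-0.04 -0.08  0.15]
home 320.0 95.0
noseL 320.0 127.0
coreL end+ 320.0 157.0
coreL end- 320.0 234.0
rod ends 319.0 245.0
board c 289.0 237.0
board c 424.0 237.0
plate 271.0 40.0
```

View pics/w1.png

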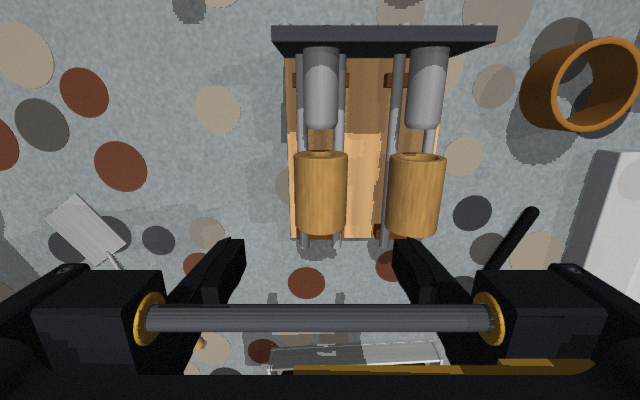

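The wrist view agrees with the prediction: the left core spans columns 294–347 (centre 320.5, predicted 320), and the rod ends and board corners match too. I'll descend and grip the left core.

>>> move_arm:
  targets:
    - [[1,-4,1,60,0,0,0],[1,-4,1,110,0,0,0],[1,-4,1,140,0,0,0],[1,-4,1,154,0,0,0],[1,-4,1,154,0,0,0],[0.55,-4,1,154,0,0,0],[0.55,-4,1,154,0,0,0],[0.55,-4,1,154,0,0,0],[0.55,-4,1,154,0,0,0],[0.55,-4,1,154,0,0,0]]
  newtons: 8

```text
clock: 3.52
tool_pos: [0.4829, -0.2394, 0.0462]
eef_rot: [0.699, 0.716, 0.0, 0.0]
contact_force: [0.0, -0.4, 5.5]
opening: 0.644
finger_force: 8.0
```

```bash
python3 -c "
from h import *
s=r.get_state();print(s['tool_pos'],s['contact_force'],s['opening'],s['finger_force']);go((.482,-.237,.046));go((.481,-.172,.046));go((.4803,-.1424,.046))"
```

```text
[ 0.48293026 -0.23944529  0.04621514] [ 0.03202892 -0.35664588  5.50713001] 0.643943085227269 8.00006135366857
shift [ 2.5 -0.9  0.2] turn [0.06 0.02 0.01]
shift [67.5 -0.3  0.2] turn [0.06 0.02 0.01]
shift [97.1 -0.3  0.2] turn [0.06 0.02 0.01]
```

>>> move_arm:
  targets:
    - [[0.55,4,0,-0.5,0,0,0],[0.55,8,0,-1,0,0,0],[0.55,12,0,-1,0,0,0],[0.55,16,0,-1,0,0,0],[0.55,20,0,-1,0,0,0],[0.55,24,0,-1,0,0,0],[0.55,28,0,-1,0,0,0],[0.55,31,0,-1,0,0,0],[0.55,34,0,-1,0,0,0],[0.55,36,0,-1,0,0,0]]

```text
clock: 4.78
tool_pos: [0.4816, -0.2087, 0.0471]
eef_rot: [0.7, 0.714, -0.002, 0.003]
contact_force: [-0.3, -11.9, -0.2]
opening: 0.641
finger_force: 8.0
```

Run:
```python
from h import *
import cv2
s=r.get_state();im=r.snapshot("top");im2=r.snapshot("wrist")
v=cv2.resize(im[170:270,340:450],None,fx=4,fy=4,interpolation=cv2.INTER_CUBIC)
w=im2[0:260,220:520]
o=np.zeros((400,760,3),np.uint8);o[:,:440]=v;o[:260,450:750]=w;cv2.imwrite("pics/t2.png",o[:,:,::-1])
print(s['tool_pos'],s['contact_force'],s['opening'],s['finger_force'])
```

```text
[ 0.48156682 -0.20866432  0.04712722] [ -0.28399219 -11.85376758  -0.15311338] 0.6413958290387584 8.000605730339885
```

View pics/t2.png

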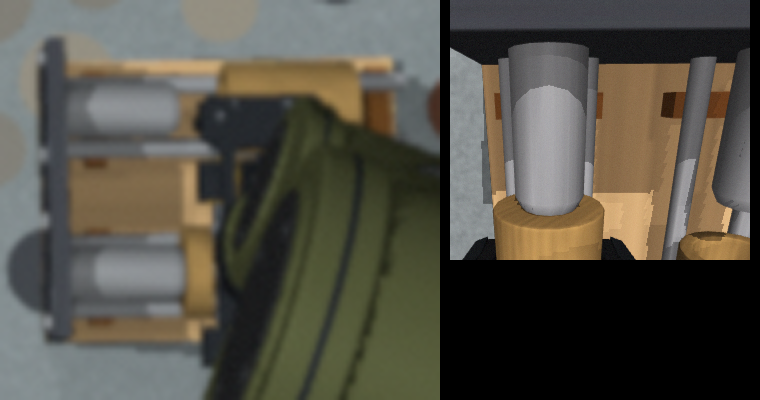

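The left core's end is right at the nose with 12 N of reaction, so it has stopped on the pin tip. I'll back off, lift, and look at its bore to confirm.

>>> move_arm:
  targets:
    - [[0.55,-4,0,0,0,0,0],[0.55,-12,0,0,0,0,0],[0.55,-14,0,-10,0,0,0],[0.55,-14,0,-50,0,0,0],[0.55,-14,0,-100,0,0,0],[0.55,-14,0,-140,0,0,0],[0.55,20,0,-150,0,0,0],[0.55,60,0,-150,0,0,0],[0.55,100,0,-150,0,0,0],[0.55,140,0,-150,0,0,0]]
  newtons: 15

```text
clock: 6.12
tool_pos: [0.4775, -0.0618, 0.1971]
eef_rot: [0.699, 0.716, -0.0, -0.0]
contact_force: [0.9, 0.5, -0.7]
opening: 0.638
finger_force: 15.0
```

Run:
```python
from h import *
import cv2
s=r.get_state();print(s['tool_pos'],s['contact_force'],s['opening'],s['finger_force'])
im=r.snapshot("scene");q=r.camera_info("scene");p=np.array(q["R"])@(np.array(s['tool_pos'])+[0,.04,.015])+q["t"]
u,v=int(q["fx"]*p[0]/p[2]+q["cx"]),int(q["fy"]*p[1]/p[2]+q["cy"]);print(u,v)
cv2.imwrite("pics/s3.png",cv2.resize(im[max(v-70,0):v+70,u-100:u+100,::-1],None,fx=4,fy=4,interpolation=cv2.INTER_CUBIC))
go((.543,.224,.2),3.27)
```

```text
[ 0.47749626 -0.06184299  0.19706443] [ 0.88836094  0.45470124 -0.70028746] 0.6378860705169866 14.998366087675095
298 113
shift [276.7  74.7  -1.8] turn [-0.1  -0.32 -1.41]
```

View pics/s3.png

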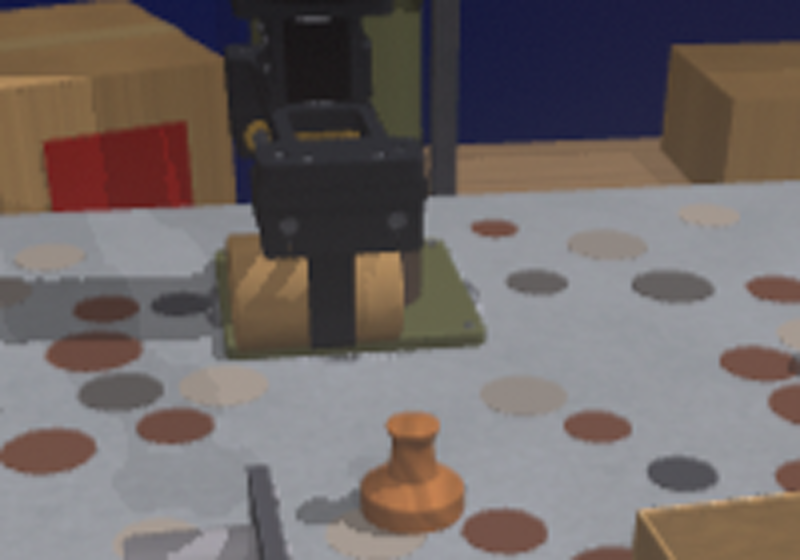

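>>> move_arm:
  targets:
    - [[0.55,60,16,0,0,0,0],[0.55,120,32,0,0,0,0],[0.55,175,47,0,0,0,-1.4],[0.55,225,60,0,0,0,-1.4],[0.55,265,72,0,0,0,-1.4],[0.55,277,75,30,0,0,-1.4],[0.55,277,75,85,0,0,-1.4],[0.55,277,75,135,0,0,-1.4],[0.55,277,75,165,0,0,-1.4],[0.55,277,75,174,0,0,-1.4]]

```text
clock: 7.42
tool_pos: [0.545, 0.2148, 0.0211]
eef_rot: [0.69, 0.724, -0.002, -0.001]
contact_force: [-0.4, 0.5, -1.4]
opening: 0.642
finger_force: 15.0
```

>>> move_arm:
  targets:
    - [[0.55,0,0,2,0,0,0],[0.8,0,0,2,0,0,0],[0.9,0,0,2,0,0,0],[0.9,0,0,2,0,0,0],[0.9,0,0,2,0,0,0],[0.9,0,0,-20,0,0,0],[1,0,0,-60,0,0,0],[1,0,0,-110,0,0,0],[1,0,0,-160,0,0,0],[1,0,0,-170,0,0,0]]

```text
clock: 8.68
tool_pos: [0.5486, 0.216, 0.1963]
eef_rot: [0.69, 0.724, 0.003, 0.001]
contact_force: [0.1, 0.4, -0.8]
opening: 0.999
finger_force: 0.0
```

Run:
```python
from h import *
s=r.get_state();print(s['tool_pos'],s['contact_force'],s['opening'],s['finger_force'])
g=np.array([.5318,-.20415]);a=np.array([-.0237,.9997]);b=np.array([-a[1],a[0]])
C=g-.033*a-.0492*b;print(C)
go((*C,.2))
```

```text
[0.54855751 0.21601878 0.19625781] [ 0.06115824  0.4028279  -0.78254006] 0.9988852212176632 0.0
[ 0.58176734 -0.23597406]
shift [-453.1   11.5   -4.8] turn [ 0.35 -0.14  1.4 ]
```

>>> move_arm:
  targets:
    - [[1,-60,1,0,0,0,1.4],[1,-120,3,0,0,0,1.4],[1,-180,5,0,0,0,1.4],[1,-240,6,0,0,0,1.4],[1,-300,8,0,0,0,1.4],[1,-360,10,0,0,0,1.4],[1,-415,12,0,0,0,1.4],[1,-445,12,0,0,0,1.4],[1,-453,12,0,0,0,1.4],[1,-453,12,0,0,0,1.4]]

```text
clock: 9.93
tool_pos: [0.5802, -0.2353, 0.1919]
eef_rot: [0.698, 0.716, 0.0, -0.001]
contact_force: [-0.7, -0.1, -0.3]
opening: 1.003
finger_force: 0.0
```

Run:
```python
from h import *
import cv2
s=r.get_state();im2=r.snapshot("wrist");im=r.snapshot("top")
o=np.zeros((400,780,3),np.uint8);o[:,:460]=im2[:,80:540];o[:200,470:770]=cv2.resize(im[160:260,170:320],None,fx=2,fy=2);cv2.imwrite("pics/t4.png",o[:,:,::-1])
print(s['tool_pos'],s['contact_force']);go((.5825,-.236,.047))
```

```text
[ 0.58023343 -0.23527675  0.19193801] [-0.72598957 -0.1293955  -0.33043594]
shift [ -2.6   1.8 145.3] turn [-0.03 -0.12  0.18]
```

View pics/t4.png

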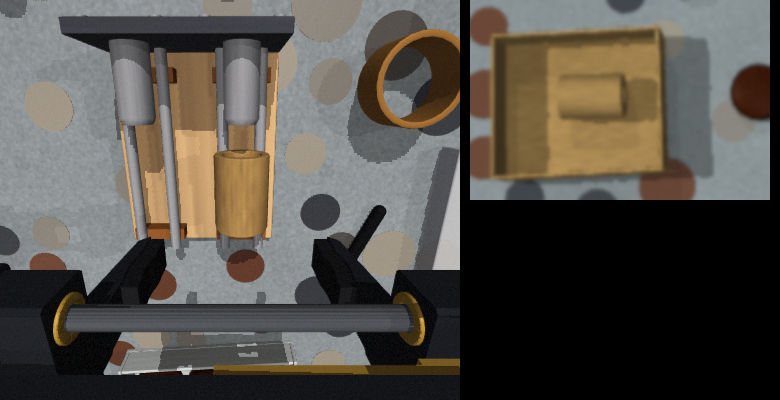

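The first core lies inside the carton, well clear of its walls. The right core is centred below the fingers (columns 214–269). I'll descend and grip it.

>>> move_arm:
  targets:
    - [[1,-2,2,60,0,0,0],[1,-2,2,105,0,0,0],[1,-2,2,135,0,0,0],[1,-2,2,145,0,0,0],[1,-2,2,145,0,0,0],[0.55,-2,2,145,0,0,0],[0.55,-2,2,145,0,0,0],[0.55,-2,2,145,0,0,0],[0.55,-2,2,145,0,0,0],[0.55,-2,2,145,0,0,0]]
  newtons: 8

```text
clock: 11.28
tool_pos: [0.583, -0.2386, 0.0483]
eef_rot: [0.699, 0.716, 0.0, 0.0]
contact_force: [0.5, -0.9, 5.1]
opening: 0.64
finger_force: 8.0
```

```bash
python3 -c "
from h import *
go((.581,-.170,.047));go((.5803,-.14,.047))"
```

```text
shift [68.6 -0.3  1.2] turn [0.05 0.01 0.01]
shift [98.6 -0.3  1.2] turn [0.05 0.01 0.01]
```

>>> move_arm:
  targets:
    - [[0.55,5,0,0,0,0,0],[0.55,10,0,0,0,0,0],[0.55,15,0,0,0,0,0],[0.55,20,0,0,0,0,0],[0.55,25,0,0,0,0,0],[0.55,30,0,0,0,0,0],[0.55,34,0,0,0,0,0],[0.55,38,0,0,0,0,0],[0.55,42,0,0,0,0,0],[0.55,45,0,0,0,0,0]]

```text
clock: 12.52
tool_pos: [0.5819, -0.1945, 0.0482]
eef_rot: [0.699, 0.715, -0.0, 0.001]
contact_force: [-0.4, -4.2, 5.5]
opening: 0.64
finger_force: 8.0
```

>>> move_arm:
  targets:
    - [[0.55,5,0,0,0,0,0],[0.55,11,0,0,0,0,0],[0.55,17,0,0,0,0,0],[0.55,23,0,0,0,0,0],[0.55,29,0,0,0,0,0],[0.55,35,0,0,0,0,0],[0.55,40,0,0,0,0,0],[0.55,45,0,0,0,0,0],[0.55,49,0,0,0,0,0],[0.55,52,0,0,0,0,0]]
  newtons: 12

```text
clock: 13.78
tool_pos: [0.5805, -0.1426, 0.0482]
eef_rot: [0.699, 0.715, -0.0, 0.001]
contact_force: [0.3, -3.8, 5.6]
opening: 0.645
finger_force: 12.0
```

>>> move_arm:
  targets:
    - [[0.55,1,0,0,0,0,0],[0.55,2,0,0,0,0,0],[0.55,4,0,0,0,0,0],[0.55,5,0,0,0,0,0],[0.55,7,0,0,0,0,0],[0.55,8,0,0,0,0,0],[0.55,8,0,0,0,0,0]]

```text
clock: 14.65
tool_pos: [0.5804, -0.1401, 0.0482]
eef_rot: [0.7, 0.714, -0.002, 0.004]
contact_force: [1.5, -13.0, 3.2]
opening: 0.637
finger_force: 12.0
```

Reaction rose to 13 N at TCP y = -0.140, which matches the model's home position. I'll release and retreat upward.

>>> move_arm:
  targets:
    - [[0.6,4,0,0,0,0,0],[0.7,2,0,0,0,0,0],[0.85,0,0,0,0,0,0],[0.95,0,0,0,0,0,0],[0.95,0,0,-2,0,0,0],[0.95,0,0,-20,0,0,0],[0.95,0,0,-60,0,0,0],[0.95,0,0,-120,0,0,0],[0.95,-60,0,-150,0,0,0],[0.95,-120,0,-150,0,0,0]]

```text
clock: 15.9
tool_pos: [0.5854, -0.2523, 0.2024]
eef_rot: [0.697, 0.717, 0.002, 0.003]
contact_force: [0.6, 0.0, -0.7]
opening: 0.952
finger_force: 0.0
```

Run:
```python
from h import *
import cv2
s=r.get_state();im2=r.snapshot("wrist");im=r.snapshot("scene")
o=np.zeros((560,800,3),np.uint8);o[:260,:400]=im2[:260,160:560];o[280:560,:]=cv2.resize(im[150:290,130:530],None,fx=2,fy=2,interpolation=cv2.INTER_CUBIC);cv2.imwrite("pics/t5.png",o[:,:,::-1])
print(s['clock'],s['tool_pos'],s['contact_force'])
```

```text
15.9 [ 0.5853572  -0.25226151  0.20240657] [ 0.59164633  0.01783963 -0.70571897]
```

View pics/t5.png

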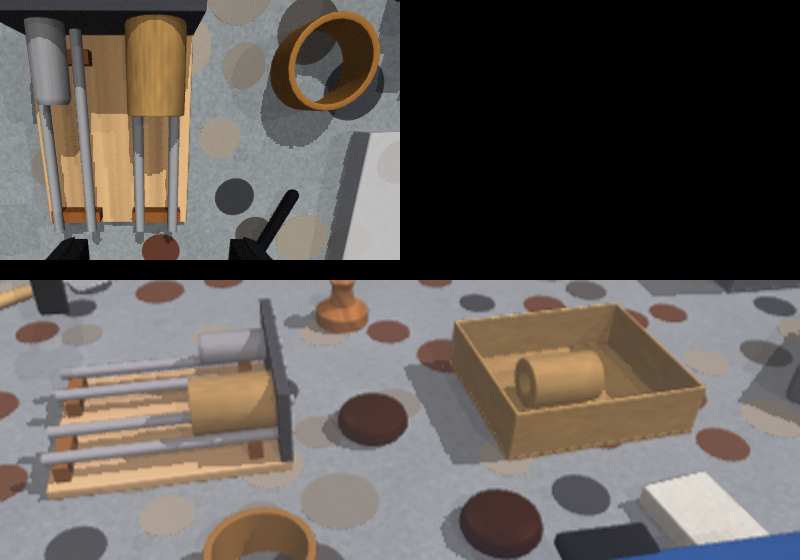

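The right core sits against the plate with no visible gap. The narrow-bored core lies in the carton, and both cakes are where they were. I'm handing the job in.

```bash
python3 -c "
from plant import r
print(r.finish_job())"
```

```text
the job is handed in; nothing more can be done
None
```

The right-lane core fits and is pushed home against the stop plate; the left-lane core stopped on its pin tip and is in the rejects carton; the cakes were not touched, and I handed the job in at about 16 s (no verdict was returned).

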